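Hold a sample jar out over the heating bath on a sliding board

ROBOT

A 7-joint arm with a two-finger parallel gripper is mounted at the origin on the work surface. World frame = base frame: x ahead of the robot, y to its left, z up, the work surface at z = 0. Lengths are in m, angles in rad, forces in N, time in s.
With the tool pointing down it reaches from about 0.4 to 0.875 m from the base axis. Payload 19.3 kg.
Tool frame: the origin (TCP) lies on the centre line of the jaws, within the pads' length; the fingertips stand 14 mm ahead of it and the grasp point (between the pads) lies 5 mm behind it; x points along the fingers, y is the direction in which the jaws open and shut, and the axes are right-handed (so a half turn about x gives the same grasp; the last joint's range is limited). The gripper opens to 85 mm and grips with 20 to 120 N. Pads are 22 mm wide; open, the fingers measure 114 mm over their backs; the gripper's body (76 mm by 85 mm) begins 54 mm behind the grasp point. The pads swing forward as they close: fully open they stand 13 mm farther back than shut.
Start: joints at [1.122, 0.521, -0.036, 1.599, 0.021, 1.021, -0.113], TCP at [0.231, -0.581, 0.245] pointing down, gripper open.
Joint ranges: [-2.91, 2.91], [-0.3, 2.13], [-1.5, 1.42], [0.17, 2.43], [-1.26, 4.41], [0.16, 1.93], [-2.52, 2.52]. Speed limits (rad/s): [1.89, 1.89, 2.39, 2.39, 3.01, 3.01, 3.01].

INTERFACE

Orientations are given as [roll, pitch, yaw] about the fixed x, y, z axes, in that order (R = Rz(yaw) Ry(pitch) Rx(roll)).
In Python, from workcell import monitor, optics, bot gives the robot as it stands.
- The arm moves only by the tool arm_command, never from a script. Its arguments are lists of equal length, an entry for each row: "delta_pos": the shift along the tool's x, y, z as a fraction of full scale, a list of three; "rotation": the turn, a rotation vector about the tool's x, y, z as a fraction of full scale, a list of three. In form: {"delta_pos": [[dx, dy, dz], ...], "rotation": [[wx, wy, wz], ...]}. A call has 1 to 10 rows; each row shifts and turns the pose as measured when the row begins, along the tool's axes as they then stand; what a row does not reach is not made up. Full scale, the value 1, is 30 mm for a shift and 6 degrees for a turn. A row lasts 1/10 s, in which the tool goes at most 50 mm and 8.59 degrees, less where a joint would pass 70% of its speed; a pose out of reach is approached as far as the arm can. A call with a number of a shift or a turn outside -1 to 1 is refused whole. A call with a gripper value outside its range is refused whole. "gripper" is the closure, from -1 (fully open) to 1 (shut), so that 0 is half open, set as the call begins (left out, the last holds). The fingers move at their own pace and stop on an object; "grip_force" is the grip in N (left out, the last holds). Time passes only in rows, so rows that do not move let the fingers close. It gives the time, the measured TCP pose, the force and the opening at its end, in the units of the state.
- monitor.observe(): the state, without advancing time (a new reading comes with each control period).
- optics.grab_frame(name): name is "scene" or "top"; returns the picture (420x560x3 uint8, red, green, blue); there is no depth.
- optics.camera_params(name): a dict with "fx", "fy", "cx", "cy" (pixels), "origin" and "rotation" of the camera in the world. Camera axes: x right, y down, z forward; pixel columns grow to the right and rows downward; lengths in m; the calibration is good to about 2 mm. A picture is of the moment at which its call begins. camera_params takes no time and is no camera call.
- bot.job_done(): hands the job in, once; it reports no verdict.
The state is a dict: "clock": time; "qpos": joint angles; "qd": joint speeds; "joint_efforts": joint torques, N m; "position": TCP position; "tool_rot": TCP orientation; "force": force on the tool from outside, world axes, zero at the start; "moment": the same for the moment, N m; "grip_width": finger opening in m.
Only numpy, scipy, OpenCV 4.12 (cv2) and the standard library are available. Lean on these libraries where they do the work, as an engineer would, in place of code of your own. Each camera call takes 0.05 s, during which the arm holds its last target. There are 200 camera calls.

TASK

Wind the bench timer: turn its key clockwise, a part turn at a time, until it stops. Then slide the plywood board, with the jar standing on it, straight out over the heating bath until its front end is level with the tip of the steel pointer; keep the tail held down so the board stays flat and the jar stands in its ring, and finish while still holding it there, because it tips if let go. Leave the other things on the bench where they are.

Things in the scene. Friction and masses are not known exactly. Their poses are not given: they have to be found in the camera images.
- board_tip (a point): middle of the top of the front end of the plywood board. Board 340 x 100 x 12 mm, about 0.36 kg, loose, lying flat on the platform. Axes: +y runs along the board from this front end back to its tail, z up out of the board, x across it. The front end overhangs the platform a little at the start; once about 120 mm overhangs, the weight of the jar tips the board unless its tail is held down (up to about 10 N)
- board_grip (a point): centre of the dark wooden grip block standing on the board near its tail: 26 x 26 mm, 38 mm high (this point 19 mm above the board's top, 19 mm below the block's top), 300 mm behind the front end, midway across the board. Axes as board_tip
- jar_seat (a point): centre of the jar's place on the board: 120 mm ahead of the board's middle (50 mm behind the front end), at the height of the jar's centre; a cork ring 88 mm across, 12 mm high is fixed round the place. Axes as board_tip
- jar_center (a point): centre of the jar that stands in the board's cork ring: amber jar 66 mm across, 95 mm tall, about 0.35 kg, loose; z is its own upright axis
- platform_edge (a point): middle of the top of the front edge of the fixed white platform on which the board lies; the platform's top is 160 mm wide (x) and runs 360 mm from this edge along +y, its top 120 mm above the bench. -y points outward over the bath; the board slides along -y and starts within 0.03 rad of this direction
- pointer_tip (a point): tip of the fixed horizontal steel pointer on a stand beyond the far side of the board, 126 mm above the bench; it points across the board's path, the tip some 23 mm from the board's long edge. Its axes are parallel to the platform's; the board's front end is to be level with this tip (same y in the board's frame)
- bath: fixed round steel heating bath, 200 mm across, 105 mm high, in front of the platform edge; origin at the centre of its foot. The board passes 15 mm above it
- gauge: fixed stand that carries the pointer: black foot, upright rod 162 mm high standing 150 mm to +x of this origin. Origin on the bench below the board's middle line; x points along the line of the pointer, from its tip to the rod
- key (a joint): turn of the timer's winding key, rad; it grows as the key is turned clockwise seen from above. It starts between 0.2 and 0.8 and meets its stop at 3.2; sprung, about 0.08 N m at the most to turn, and a friction ratchet keeps it where it is let go
- key_grip (a point): middle of the wing of the winding key on top of the timer, on the key's upright axis. The steel wing is 42 mm long (along this point's x axis, which turns with the key), 8 mm thick (y) and 26 mm high (13 mm above and below this point). The timer's flat top is 27 mm below this point, 40 mm above the bench; its white case is fixed, 90 x 90 mm
- amber_bottle: bystander, loose: amber glass bottle, 92 mm across, 200 mm tall; origin at the centre of its foot
- white_tub: bystander, loose: white plastic tub, 90 mm across, 80 mm tall; origin at the centre of its foot
- vial: bystander, loose: small clear vial, 32 mm across, 55 mm tall; origin at the centre of its foot
- spatula: bystander, loose: spatula lying flat, 200 mm long; origin at its middle
- cork_ring: bystander, loose: loose cork ring lying flat, 100 mm across, 25 mm high; origin at the centre of its foot
- wash_bottle: bystander, loose: white plastic bottle, 60 mm across, 130 mm tall; origin at the centre of its foot
Not all that is in view belongs to the job. What is shaped like the gauge but purple or red is not meant.

How it is judged:
By the outcome, as a careful person would: the job done as asked, in the order asked, and still so for the second after the job is handed in, while the arm keeps its last pose, push and grip.
It also fails if it takes over 64 s, if anything falls off the work surface, if the arm or the gripper's body presses on something with over 40 N, if the wrist force passes 120 N, or if a joint passes its speed limit or range.

## Working session

There is one attempt and no reset: what is moved stays moved. The work goes in short steps, Python scripts to look and compute and a tool call to move; the robot and the scene stay as the last step left them, time stands still between calls to the robot, and variables do not carry over. Pictures are saved under pics/ and viewed, about 8 in all and at most 12, crops included, and the job is handed in when it is done.

Besides the shell and the picture viewer there is one more tool, called after "Emit:" as name(argument=value, ...) on one line, values as JSON. arm_command: Moves the arm, as the interface text tells. Its arguments: {"type":"object","properties":{"delta_pos":{"type":"array","items":{"type":"array","items":{"type":"number"}}},"rotation":{"type":"array","items":{"type":"array","items":{"type":"number"}}},"gripper":{"type":"number"},"grip_force":{"type":"number"}},"required":["delta_pos","rotation"]}

```bash
mkdir -p pics; cat > h.py <<'E'
import numpy as np, cv2
from scipy.spatial.transform import Rotation as R
from workcell import monitor, optics, bot
def cam(n):
    c=optics.camera_params(n); return c,np.array(c['origin']),np.array(c['rotation'])
def ray(n,u,v,z):
    c,o,r=cam(n); d=r@np.array([(u-c['cx'])/c['fx'],(v-c['cy'])/c['fy'],1]); return o+d*(z-o[2])/d[2]
def proj(n,p):
    c,o,r=cam(n); q=r.T@(np.array(p)-o); return np.array([c['fx']*q[0]/q[2]+c['cx'],c['fy']*q[1]/q[2]+c['cy']])
def save(n,f):
    im=optics.grab_frame(n)[:,:,::-1].copy(); cv2.imwrite('pics/'+f,im); return im
E
python3 - <<'E'
from h import *
for n in('scene','top'):
    save(n,n+'0.png'); c=optics.camera_params(n); print(c)
print(monitor.observe())
E
```

```text
{'fx': 423.48466398524255, 'fy': 423.48466398524255, 'cx': 276.535878903263, 'cy': 210.39324897326046, 'origin': array([1.04866546, 0.34721231, 0.98396055]), 'rotation': array([-2.45231365,  0.0162179 ,  2.21699351])}
{'fx': 517.7556964510828, 'fy': 517.7556964510828, 'cx': 275.53112136741845, 'cy': 213.54030188393597, 'origin': array([ 0.3541979 , -0.07659841,  1.48513651]), 'rotation': array([-3.03683134e+00,  4.37226183e-04, -1.59010250e+00])}
{'clock': 0.1, 'qpos': array([ 1.12180654,  0.52194021, -0.03635843,  1.59992536,  0.02121421,
        1.02107223, -0.11279622]), 'qd': array([ 1.43285916e-03,  3.08504933e-04,  5.82903844e-04, -1.70133212e-03,
       -3.03802061e-05,  1.93734909e-04,  2.33262540e-04]), 'joint_efforts': array([ 3.53987001e-03, -9.28489137e+01,  1.98336214e+00, -3.70535481e+01,
        1.80846371e-02,  5.36916079e-03,  9.45974512e-05]), 'position': array([ 0.23100846, -0.5804538 ,  0.24480096]), 'tool_rot': array([-1.50624179,  1.56983661,  2.01416729]), 'force': array([ 0.00890069,  0.30048036, -0.13201103]), 'moment': array([ 0.03028734,  0.0035406 , -0.0391068 ]), 'grip_width': 0.08552562092031735}
```

```bash
sed -i "s/np.array(c\['rotation'\])/R.from_euler('xyz',c['rotation']).as_matrix()/" h.py; python3 - <<'E'
from h import *
for n in('scene','top'): print(proj(n,[.231,-.5805,.245]), proj(n,[0,0,0]),proj(n,[.5,0,0]))
print(R.from_euler('xyz',monitor.observe()['tool_rot']).as_matrix().round(3))
E
```

```text
[202.06860277  64.66463578] [386.91125811 155.1113432 ] [301.55313775 255.90962282]
[490.36061099 316.34189221] [250.68432658 396.56037273] [248.20553141 217.63446019]
[[-0.     0.37  -0.929]
 [ 0.001 -0.929 -0.37 ]
 [-1.    -0.001  0.   ]]
```

View pics/scene0.png

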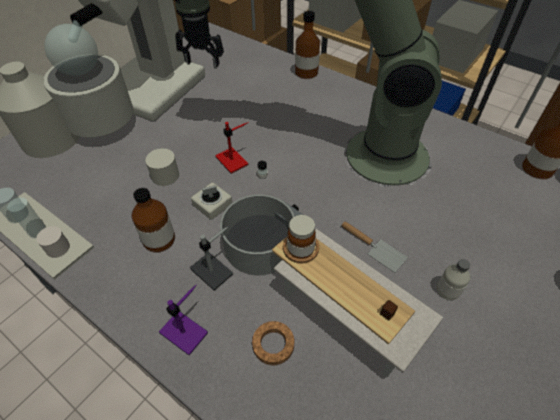

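View pics/top0.png

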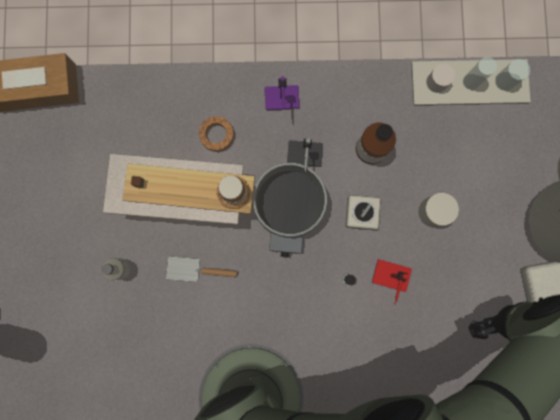

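```bash
python3 - <<'E'
from h import *
t=cv2.imread('pics/top0.png'); s=cv2.imread('pics/scene0.png')
z=lambda im,x,y,w,h,k:cv2.resize(im[y:y+h,x:x+w],None,fx=k,fy=k,interpolation=cv2.INTER_CUBIC)
a=z(t,100,130,160,100,5)
cv2.imwrite('pics/c1.png',a)
b=np.zeros((600,800,3),np.uint8)
b[:300,:400]=z(t,270,130,80,60,5); b[:300,400:]=z(t,340,190,50,37.5.__int__(),8)[:300] if 0 else cv2.resize(t[193:231,340:390],(400,300),interpolation=cv2.INTER_CUBIC)
b[300:,:400]=z(s,180,230,80,60,5); b[300:,400:]=cv2.resize(s[178:218,187:240],(400,300),interpolation=cv2.INTER_CUBIC)
cv2.imwrite('pics/c2.png',b)
E
```

```text
(no output)
```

View pics/c1.png

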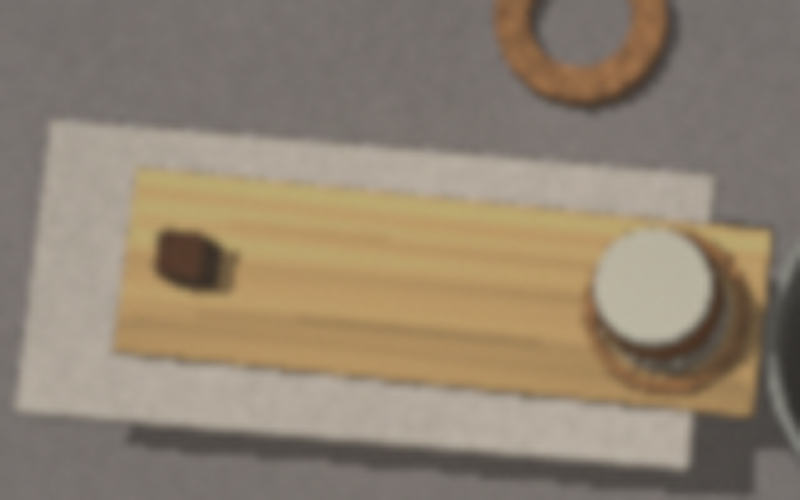

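View pics/c2.png

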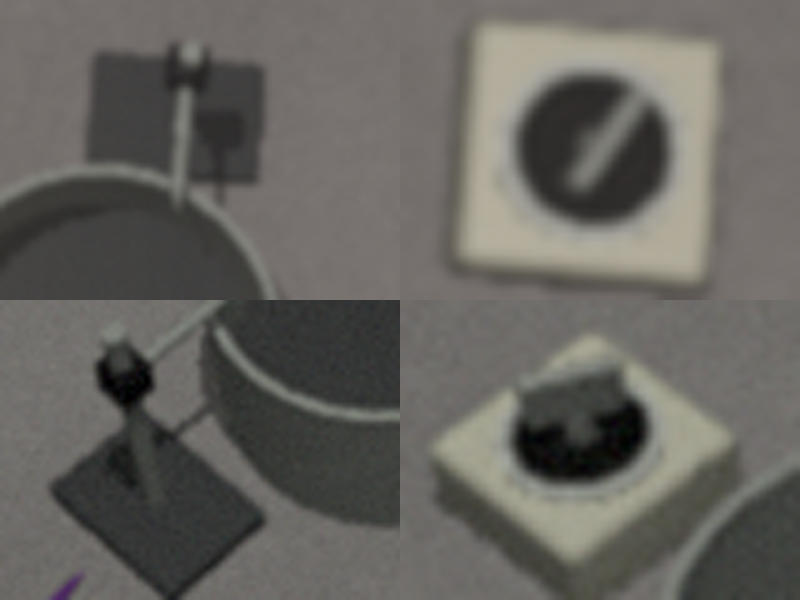

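```bash
python3 - <<'E'
from h import *
np.set_printoptions(precision=4,suppress=True)
f=lambda x,y,ox,oy,kx,ky,z:ray('top',ox+(x+.5)/kx-.5,oy+(y+.5)/ky-.5,z)[:2]
B=lambda x,y,z:f(x,y,100,130,5,5,z)
F1,F2,T1,T2=[B(x,y,.132) for x,y in((772,229),(752,416),(135,170),(115,353))]
print('board',F1,F2,T1,T2,'L',np.linalg.norm(F1-T1),np.linalg.norm(F2-T2),'W',np.linalg.norm(F1-F2),np.linalg.norm(T1-T2))
tip=(F1+F2)/2; tail=(T1+T2)/2; d=(tail-tip)/np.linalg.norm(tail-tip); print('tip',tip,'dir',d,np.degrees(np.arctan2(d[1],d[0])), 'grip pred',tip+.3*d,'grip meas',B(183,256,.17))
P1,P2,Q1,Q2=[B(x,y,.12) for x,y in((714,177),(690,468),(50,122),(15,411))]
e=(Q1+Q2-P1-P2)/2; print('plat edge',(P1+P2)/2,'L',np.linalg.norm(e),'W',np.linalg.norm(P1-P2),np.degrees(np.arctan2(e[1],e[0])))
e/=np.linalg.norm(e)
tp=f(178,203,270,130,5,5,.126); rod=f(190,52,270,130,5,5,.162); print('pointer',tp,'rod',rod,'len',np.linalg.norm(tp-rod), 'dir',np.degrees(np.arctan2(*(rod-tp)[::-1])))
print('travel along board',(tip-tp)@d,'along plat',(tip-tp)@e,'lateral',(tp-tip)@[d[1],-d[0]],(tp-tip)@[e[1],-e[0]])
K=lambda x,y,z:f(x,y,340,193,8,300/38,z)
w1,w2=K(575,187,.08),K(642,90,.08); print('wing',w1,w2,(w1+w2)/2,np.linalg.norm(w1-w2),np.degrees(np.arctan2(*(w1-w2)[::-1])))
C=[K(x,y,.04) for x,y in((477,22),(720,42),(708,280),(455,268))]; print('timer',np.mean(C,0),C,np.linalg.norm(C[0]-C[1]),np.linalg.norm(C[1]-C[2]))
# scene check of wing ends (crop 53x40 ->400x300 at 187,178)
S=lambda x,y,z:ray('scene',187+(x+.5)*53/400-.5,178+(y+.5)*40/300-.5,z)[:2]
print('scene wing',S(520,380-300+0,.08) if 0 else (S(520-400,388-300,.08),S(622-400,362-300,.08)))
E
```

```text
board [ 0.5991 -0.0237] [ 0.4997 -0.0117] [0.6374 0.314 ] [0.5396 0.3235] L 0.3398973075674147 0.33758092968042147 W 0.10012074490531837 0.09827266327324856
tip [ 0.5494 -0.0177] dir [0.1154 0.9933] 83.37243236410333 grip pred [0.584  0.2803] grip meas [0.584  0.2779]
plat edge [0.552  0.0147] L 0.3587618752948631 W 0.15682465601348186 84.06722237535509
pointer [ 0.6116 -0.16  ] rod [ 0.6845 -0.1661] len 0.07320334369092257 dir -4.7576901076682425
travel along board 0.13416658664822667 along plat 0.1351047452294884 lateral 0.07818052418491882 0.07654786183258039
wing [ 0.4873 -0.4492] [ 0.5206 -0.4737] [ 0.504  -0.4615] 0.04131349216325517 143.6848136191939
timer [ 0.5033 -0.4657] [array([ 0.5509, -0.4281]), array([ 0.5421, -0.5133]), array([ 0.4571, -0.5048]), array([ 0.4631, -0.4165])] 0.08562417631704922 0.08535861250859539
scene wing (array([ 0.5263, -0.3338]), array([ 0.493 , -0.3113]))
```

```bash
python3 - <<'E'
from h import *
np.set_printoptions(precision=4,suppress=True)
print(proj('scene',[.504,-.4615,.08]),proj('scene',[.504,-.4615,.04]))
print('tip',proj('scene',[.5494,-.0177,.132]),'grip',proj('scene',[.584,.279,.17]),'ptr',proj('scene',[.6116,-.16,.126]),'tail corners',proj('scene',[.6374,.314,.132]),proj('scene',[.5396,.3235,.132]))
print(proj('scene',[.5991,-.0237,.132]))
# timer face by mask in both
for n,(x,y,w,h) in(('top',(335,185,60,55)),('scene',(180,170,65,55))):
    im=cv2.imread(f'pics/{n}0.png')[y:y+h,x:x+w].astype(int)
    m=(im.min(2)>125).astype(np.uint8); c=max(cv2.findContours(m,0,2)[0],key=cv2.contourArea)
    r=cv2.minAreaRect(c); print(n,cv2.contourArea(c),[ray(n,p[0]+x,p[1]+y,.04)[:2] for p in cv2.boxPoints(r)],ray(n,r[0][0]+x,r[0][1]+y,.04)[:2])
E
```

```text
[176.8962 166.5661] [179.4368 175.761 ]
tip [285.8527 236.3907] grip [390.3721 304.554 ] ptr [226.4073 226.8869] tail corners [390.0824 341.2159] [415.0641 308.8174]
[271.7568 248.5729]
top 855.5 [array([ 0.4695, -0.2783]), array([ 0.5543, -0.2882]), array([ 0.5454, -0.3732]), array([ 0.4608, -0.3628])] [ 0.5074 -0.3256]
scene 251.5 [array([ 0.5451, -0.3716]), array([ 0.4429, -0.3634]), array([ 0.4753, -0.2782]), array([ 0.5726, -0.289 ])] [ 0.5101 -0.3248]
```

```bash
python3 - <<'E'
from h import *
np.set_printoptions(precision=4,suppress=True)
f=lambda x,y,ox,oy,kx,ky,z:ray('top',ox+(x+.5)/kx-.5,oy+(y+.5)/ky-.5,z)[:2]
K=lambda x,y,z:f(x-400,y,340,193,8,300/38,z)
w1,w2=K(575,187,.08),K(642,90,.08); print('wing',w1,w2,(w1+w2)/2,np.linalg.norm(w1-w2),np.degrees(np.arctan2(*(w1-w2)[::-1])))
C=[K(x,y,.04) for x,y in((477,22),(720,42),(708,280),(455,268))]; print('timer',np.mean(C,0))
S=lambda x,y,z:ray('scene',187+(x+.5)*53/400-.5,178+(y+.5)*40/300-.5,z)[:2]
a,b=S(120,88,.08),S(222,62,.08);print('scene wing',a,b,(a+b)/2)
s=monitor.observe();M=R.from_euler('xyz',s['tool_rot']).as_matrix();print(np.degrees(np.arctan2(M[1,1],M[0,1])),s['qpos'])
E
```

```text
wing [ 0.49   -0.3129] [ 0.5233 -0.3371] [ 0.5066 -0.325 ] 0.041120247124734985 144.0717496074407
timer [ 0.506  -0.3254]
scene wing [ 0.5263 -0.3338] [ 0.493  -0.3113] [ 0.5097 -0.3226]
-68.29541894134574 [ 1.1218  0.5219 -0.0364  1.5999  0.0212  1.0211 -0.1128]
```

Emit:
arm_command(delta_pos=[[0,-0.37,-0.97],[0,-0.37,-0.97],[0,-0.37,-0.97],[0,-0.37,-0.97],[0,-0.37,-0.97],[0,-0.37,-0.97],[0,-0.37,-0.97],[0,-0.37,-0.97],[0,-0.37,-0.97],[0,-0.37,-0.97]], rotation=[[0,0,0],[0,0,0],[0,0,0],[0,0,0],[0,0,0],[0,0,0],[0,0,0],[0,0,0],[0,0,0],[0,0,0]], gripper=-1, grip_force=40)

```text
clock: 1.1
position: [0.4638, -0.3643, 0.2414]
tool_rot: [-0.94, 1.564, 2.572]
force: [-0.6, -0.1, 0.0]
grip_width: 0.0854
```

Emit:
arm_command(delta_pos=[[0,0,0],[0,0,0],[0,0,0],[0,0,0],[0,0,0],[0,0,0],[0,0,0],[0,0,0],[0,0,0],[0,0,0]], rotation=[[-1,0,0],[-1,0,0],[-1,0,0],[-1,0,0],[-1,0,0],[-1,0,0],[-1,0,0],[-1,0,0],[-1,0,0],[-1,0,0]])

```text
clock: 2.1
position: [0.4671, -0.3578, 0.2382]
tool_rot: [-2.202, 1.558, 2.406]
force: [-0.5, 0.2, 0.5]
grip_width: 0.0854
```

```bash
cat >> h.py <<'E'
def plan(x,y,z,yaw):
    s=monitor.observe(); M=R.from_euler('xyz',s['tool_rot']).as_matrix(); p=s['position']
    cy=np.degrees(np.arctan2(M[1,1],M[0,1]))
    print('t %.2f'%s['clock'],'pos',p.round(4),'yaw %.2f'%cy,'tilt',M[:,0].round(4),'w %.4f'%s['grip_width'],'F',s['force'].round(2),'M',s['moment'].round(3),'q',s['qpos'].round(2))
    d=(yaw-cy+180)%360-180
    rv=M.T@(np.cross(M[:,0],[0,0,-1]))
    print('tool shift units',(M.T@(np.array([x,y,z])-p)/.03).round(3),'yaw units(x)',round(-d/6,3),'level rot units',np.degrees(rv/6).round(3))
E
python3 -c "
from h import *
plan(.507,-.325,.12,54)"
```

```text
t 2.10 pos [ 0.4671 -0.3578  0.2382] yaw -5.97 tilt [-0.0097  0.0088 -0.9999] w 0.0854 F [-0.45  0.17  0.52] M [-0.065  0.004  0.047] q [ 0.8   0.5  -0.36  1.68  0.19  1.01  0.28]
tool shift units [ 3.936  1.25  -1.197] yaw units(x) -9.996 level rot units [ 0.    -0.074  0.101]
```

Emit:
arm_command(delta_pos=[[0.3,0.6,-0.6],[0.3,0.6,-0.6],[0,0,0],[0,0,0],[0,0,0],[0,0,0],[0,0,0],[0,0,0],[0,0,0],[0,0,0]], rotation=[[0,-0.07,0.1],[-1,0,0],[-1,0,0],[-1,0,0],[-1,0,0],[-1,0,0],[-1,0,0],[-1,0,0],[-1,0,0],[-1,0,0]])

```text
clock: 3.1
position: [0.5063, -0.3238, 0.2163]
tool_rot: [-3.054, 1.565, 2.537]
force: [0.5, 0.1, 0.1]
grip_width: 0.0851
```

```bash
python3 -c "
from h import *
plan(.507,-.325,.12,54)"
```

```text
t 3.10 pos [ 0.5063 -0.3238  0.2163] yaw 50.33 tilt [-0.0047  0.0033 -1.    ] w 0.0851 F [0.48 0.08 0.11] M [-0.025  0.007  0.008] q [ 0.87  0.57 -0.59  1.67  0.36  1.02  1.04]
tool shift units [ 3.209 -0.015  0.062] yaw units(x) -0.611 level rot units [ 0.    -0.055  0.005]
```

Emit:
arm_command(delta_pos=[[0.8,0,0.06],[0.8,0,0],[0.8,0,0],[0.8,0,0],[0.6,0,0],[0,0,0]], rotation=[[-0.6,-0.05,0],[0,0,0],[0,0,0],[0,0,0],[0,0,0],[0,0,0]])

```text
clock: 3.7
position: [0.5066, -0.3252, 0.0972]
tool_rot: [3.135, 1.569, 2.512]
force: [-1.0, -0.7, -0.8]
grip_width: 0.0855
```

```bash
python3 -c "
from h import *
plan(.507,-.325,.067,54)
im=save('top','t1.png');im2=save('scene','s1.png')
z=lambda im,x,y,w,h:cv2.resize(im[y:y+h,x:x+w],(400,400),interpolation=cv2.INTER_CUBIC)
cv2.imwrite('pics/c3.png',np.hstack([z(im,324,172,80,80),z(im2,170,150,80,80)]))"
```

```text
t 3.70 pos [ 0.5066 -0.3252  0.0972] yaw 54.31 tilt [-0.0014  0.001  -1.    ] w 0.0855 F [-0.98 -0.74 -0.83] M [ 0.063  0.04  -0.003] q [ 0.83  0.72 -0.53  1.75  0.49  0.8   1.01]
tool shift units [1.007 0.013 0.008] yaw units(x) 0.052 level rot units [ 0.    -0.017 -0.   ]
```

View pics/c3.png

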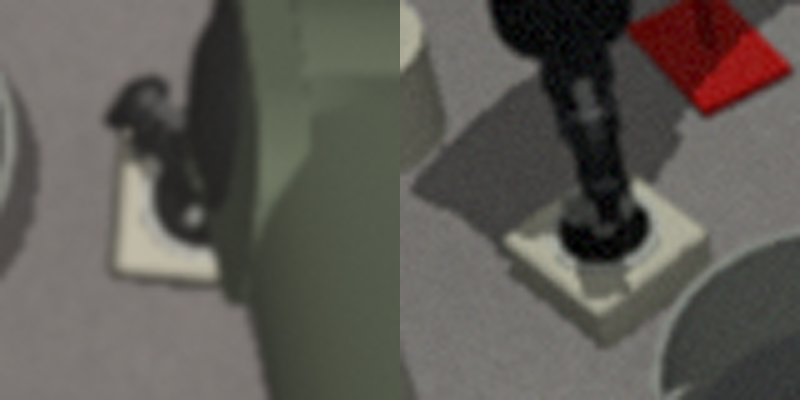

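Emit:
arm_command(delta_pos=[[0.5,0,0],[0.5,0,0],[0.05,0,0]], rotation=[[0,0,0],[0,0,0],[0,0,0]])

```text
clock: 4.1
position: [0.509, -0.3266, 0.0688]
tool_rot: [0.076, 1.566, -0.548]
force: [-0.1, -0.0, -0.5]
grip_width: 0.0855
```

Emit:
arm_command(delta_pos=[[0,0,0],[0,0,0],[0,0,0],[0,0,0],[0,0,0],[0,0,0],[0,0,0],[0,0,0]], rotation=[[0,0,0],[0,0,0],[0,0,0],[0,0,0],[0,0,0],[0,0,0],[0,0,0],[0,0,0]], gripper=1, grip_force=40)

```text
clock: 4.9
position: [0.5095, -0.327, 0.0701]
tool_rot: [0.041, 1.564, -0.583]
force: [0.0, -0.4, -2.0]
grip_width: 0.0074
```

```bash
python3 -c "
from h import *
plan(.507,-.325,.067,54)"
```

```text
t 4.90 pos [ 0.5095 -0.327   0.0701] yaw 54.26 tilt [ 0.0055 -0.0036 -1.    ] w 0.0074 F [ 0.03 -0.4  -1.99] M [ 0.013 -0.064 -0.031] q [ 0.82  0.76 -0.51  1.76  0.52  0.75  0.99]
tool shift units [ 0.103  0.006 -0.107] yaw units(x) 0.043 level rot units [ 0.     0.063 -0.003]
```

Emit:
arm_command(delta_pos=[[0,0,0.05],[0,0,0.05],[0,0,0],[0,0,0],[0,0,0]], rotation=[[0.5,0,0],[0.8,0,0],[0.8,0,0],[0.8,0,0],[0.8,0,0]])

```text
clock: 5.4
position: [0.5092, -0.3274, 0.0701]
tool_rot: [-0.851, 1.57, -1.875]
force: [-0.2, 0.1, -1.4]
grip_width: 0.0073
```

```bash
python3 -c "
from h import *
plan(.507,-.325,.067,-36)"
```

```text
t 5.40 pos [ 0.5092 -0.3274  0.0701] yaw 31.34 tilt [-4.0e-04 -1.1e-03 -1.0e+00] w 0.0073 F [-0.24  0.14 -1.36] M [-0.121  0.063  0.066] q [ 0.75  0.75 -0.41  1.76  0.42  0.72  0.66]
tool shift units [ 0.103 -0.02  -0.107] yaw units(x) 11.223 level rot units [0.    0.007 0.008]
```

Emit:
arm_command(delta_pos=[[0,0,0],[0,0,0],[0,0,0],[0,0,0],[0,0,0],[0,0,0],[0,0,0],[0,0,0],[0,0,0],[0,0,0]], rotation=[[0.9,0,0],[0.9,0,0],[0.9,0,0],[0.9,0,0],[0.9,0,0],[0.9,0,0],[0.9,0,0],[0.9,0,0],[0.9,0,0],[0.9,0,0]])

```text
clock: 6.4
position: [0.5079, -0.3275, 0.0701]
tool_rot: [-0.657, 1.568, -2.663]
force: [-2.1, -0.3, -0.6]
grip_width: 0.0075
```

```bash
python3 -c "
from h import *
plan(.509,-.327,.067,-80)"
```

```text
t 6.40 pos [ 0.5079 -0.3275  0.0701] yaw -24.89 tilt [-0.0025 -0.0013 -1.    ] w 0.0075 F [-2.09 -0.31 -0.6 ] M [-0.072  0.266  0.106] q [ 0.58  0.72 -0.16  1.77  0.17  0.67 -0.11]
tool shift units [ 0.102  0.024 -0.032] yaw units(x) 9.185 level rot units [0.    0.021 0.016]
```

Emit:
arm_command(delta_pos=[[0,0,0],[0,0,0],[0,0,0],[0,0,0],[0,0,0],[0,0,0],[0,0,0],[0,0,0],[0,0,0],[0,0,0]], rotation=[[0.9,0,0],[0.9,0,0],[0.9,0,0],[0.9,0,0],[0.9,0,0],[0.9,0,0],[0.9,0,0],[0.9,0,0],[0.9,0,0],[0.9,0,0]])

```text
clock: 7.4
position: [0.5072, -0.3266, 0.0701]
tool_rot: [-0.111, 1.567, -3.097]
force: [-0.7, -0.2, 0.1]
grip_width: 0.0076
```

```bash
python3 -c "
from h import *
plan(.509,-.327,.067,-118)"
```

```text
t 7.40 pos [ 0.5072 -0.3266  0.0701] yaw -81.07 tilt [-4.3e-03 -2.0e-04 -1.0e+00] w 0.0076 F [-0.74 -0.23  0.08] M [-0.084  0.272  0.066] q [ 0.4   0.72  0.1   1.78 -0.11  0.65 -0.85]
tool shift units [ 0.102  0.024 -0.057] yaw units(x) 6.155 level rot units [0.    0.041 0.005]
```

Now gentler rows toward the stop.

Emit:
arm_command(delta_pos=[[0,0,0],[0,0,0],[0,0,0],[0,0,0],[0,0,0]], rotation=[[0.5,0,0],[0.5,0,0],[0.5,0,0],[0.5,0,0],[0.5,0,0]])

```text
clock: 7.9
position: [0.5072, -0.3262, 0.0701]
tool_rot: [0.148, 1.566, -3.111]
force: [-1.1, -0.2, -0.2]
grip_width: 0.0072
```

```bash
python3 -c "
from h import *
plan(.509,-.327,.067,-118)"
```

```text
t 7.90 pos [ 0.5072 -0.3262  0.0701] yaw -96.74 tilt [-4.7e-03 -1.0e-04 -1.0e+00] w 0.0072 F [-1.09 -0.17 -0.22] M [-0.134  0.199  0.067] q [ 0.35  0.73  0.17  1.79 -0.19  0.65 -1.05]
tool shift units [ 0.102  0.019 -0.063] yaw units(x) 3.543 level rot units [ 0.     0.044 -0.007]
```

Emit:
arm_command(delta_pos=[[0,0,0],[0,0,0],[0,0,0],[0,0,0],[0,0,0]], rotation=[[0.5,0,0],[0.5,0,0],[0.5,0,0],[0.5,0,0],[0.5,0,0]])

```text
clock: 8.4
position: [0.5073, -0.326, 0.0703]
tool_rot: [0.62, 1.565, -2.903]
force: [-3.2, -1.3, 0.7]
grip_width: 0.0076
```

```bash
python3 -c "
from h import *
plan(.509,-.327,.067,-118)"
```

```text
t 8.40 pos [ 0.5073 -0.326   0.0703] yaw -111.86 tilt [-0.0056 -0.0014 -1.    ] w 0.0076 F [-3.22 -1.27  0.74] M [-0.477  0.538  2.76 ] q [ 0.3   0.74  0.25  1.79 -0.26  0.65 -1.25]
tool shift units [ 0.111  0.008 -0.067] yaw units(x) 1.023 level rot units [ 0.     0.045 -0.032]
```

Emit:
arm_command(delta_pos=[[0,0,0],[0,0,0]], rotation=[[0.25,0,0],[0.1,0,0]])

```text
clock: 8.6
position: [0.5072, -0.326, 0.0704]
tool_rot: [0.784, 1.564, -2.772]
force: [-2.7, -3.4, 0.8]
grip_width: 0.0072
```

```bash
python3 -c "
from h import *
plan(.507,-.326,.067,-118)"
```

```text
t 8.60 pos [ 0.5072 -0.326   0.0704] yaw -113.76 tilt [-0.0066 -0.0026 -1.    ] w 0.0072 F [-2.74 -3.39  0.79] M [-0.546  0.516  3.141] q [ 0.3   0.74  0.26  1.79 -0.27  0.66 -1.28]
tool shift units [0.112 0.004 0.007] yaw units(x) 0.707 level rot units [ 0.     0.048 -0.048]
```

Emit:
arm_command(delta_pos=[[0,0,0],[0,0,0],[0,0,0],[0,0,0],[0,0,0],[0,0,0]], rotation=[[0,0,0],[0,0,0],[0,0,0],[0,0,0],[0,0,0],[0,0,0]], gripper=-1)

```text
clock: 9.2
position: [0.5079, -0.3255, 0.0703]
tool_rot: [0.606, 1.566, -2.954]
force: [-0.0, 0.6, -0.1]
grip_width: 0.0854
```

```bash
python3 -c "
from h import *
plan(.507,-.326,.067,-118)"
```

```text
t 9.20 pos [ 0.5079 -0.3255  0.0703] yaw -113.96 tilt [-4.9e-03 -9.0e-04 -1.0e+00] w 0.0854 F [-0.05  0.55 -0.08] M [-0.016 -0.001 -0.017] q [ 0.3   0.74  0.25  1.79 -0.28  0.65 -1.28]
tool shift units [0.111 0.026 0.019] yaw units(x) 0.674 level rot units [ 0.     0.039 -0.027]
```

Emit:
arm_command(delta_pos=[[-0.9,0,0],[-0.9,0,0],[-0.9,0,0],[-0.9,0,0],[-0.9,0,0],[-0.9,0,0],[-0.9,0,0],[-0.9,0,0],[-0.9,0,0],[-0.5,0,0]], rotation=[[0,0.03,0],[0,0,0],[-1,0,0],[-1,0,0],[-1,0,0],[-1,0,0],[-1,0,0],[-1,0,0],[-1,0,0],[-1,0,0]])

```text
clock: 10.2
position: [0.5067, -0.3243, 0.3366]
tool_rot: [-0.291, 1.564, -2.984]
force: [-0.1, -0.8, 0.1]
grip_width: 0.0856
```

Emit:
arm_command(delta_pos=[[0,0,0],[0,0,0],[0,0,0],[0,0,0],[0,0,0],[0,0,0],[0,0,0],[0,0,0],[0,0,0]], rotation=[[-1,0,0],[-1,0,0],[-1,0,0],[-1,0,0],[-1,0,0],[-1,0,0],[-1,0,0],[-1,0,0],[0,0,0]])

```text
clock: 11.1
position: [0.5062, -0.3248, 0.3401]
tool_rot: [-0.605, 1.567, -2.424]
force: [0.7, 0.3, 0.4]
grip_width: 0.0853
```

```bash
python3 -c "
from h import *
plan(.584,.279,.30,0)"
```

```text
t 11.10 pos [ 0.5062 -0.3248  0.3401] yaw -14.23 tilt [-0.003  -0.0026 -1.    ] w 0.0853 F [0.69 0.33 0.44] M [ 0.003 -0.01   0.02 ] q [ 0.51  0.4  -0.05  1.54  0.03  1.2   0.2 ]
tool shift units [  1.275  -2.43  -20.153] yaw units(x) -2.371 level rot units [0.    0.031 0.021]
```

Emit:
arm_command(delta_pos=[[0,-0.11,-0.96],[0,-0.11,-0.96],[0,-0.11,-0.96],[0,-0.11,-0.96],[0,-0.11,-0.96],[0,-0.11,-0.96],[0,-0.11,-0.96],[0,-0.11,-0.96],[0,-0.11,-0.96],[0,-0.11,-0.96]], rotation=[[0,0,0],[0,0,0],[0,0,0],[0,0,0],[0,0,0],[0,0,0],[0,0,0],[0,0,0],[0,0,0],[0,0,0]])

```text
clock: 12.1
position: [0.5497, -0.0326, 0.3388]
tool_rot: [-0.469, 1.566, -2.335]
force: [-0.2, -0.5, -0.3]
grip_width: 0.0853
```

Emit:
arm_command(delta_pos=[[0,-0.11,-0.96],[0,-0.11,-0.96],[0,-0.11,-0.96],[0,-0.11,-0.96],[0,-0.11,-0.96],[0,-0.11,-0.96],[0,-0.11,-0.96],[0,-0.11,-0.96],[0,-0.11,-0.96],[0,-0.11,-0.96]], rotation=[[0,0,0],[0,0,0],[0,0,0],[0,0,0],[0,0,0],[0,0,0],[0,0,0],[0,0,0],[0,0,0],[0,0,0]])

```text
clock: 13.1
position: [0.6075, 0.2631, 0.3378]
tool_rot: [-0.354, 1.565, -2.26]
force: [0.1, -0.4, -0.7]
grip_width: 0.0854
```

Emit:
arm_command(delta_pos=[[0,0,0],[0,0,0],[0,0,0],[0,0,0],[0,0,0],[0,0,0],[0,0,0],[0,0,0],[0,0,0],[0,0,0]], rotation=[[-1,0,0],[-1,0,0],[-1,0,0],[-1,0,0],[-1,0,0],[-1,0,0],[-1,0,0],[-1,0,0],[-1,0,0],[-1,0,0]])

```text
clock: 14.1
position: [0.6059, 0.2687, 0.3351]
tool_rot: [-1.689, 1.561, -2.54]
force: [0.4, 0.2, -0.4]
grip_width: 0.0854
```

```bash
python3 -c "
from h import *
plan(.584,.279,.25,83.4)
im=save('top','t2.png');im2=save('scene','s2.png')
z=lambda im,x,y,w,h:cv2.resize(im[y:y+h,x:x+w],(400,400),interpolation=cv2.INTER_CUBIC)
cv2.imwrite('pics/c4.png',np.hstack([z(im,340,189,50,50),z(im2,187,170,50,50)]))
"
```

```text
t 14.10 pos [0.6059 0.2687 0.3351] yaw 41.27 tilt [-0.0077 -0.0053 -1.    ] w 0.0854 F [ 0.44  0.23 -0.36] M [ 0.025 -0.039  0.012] q [-0.23  0.55 -0.46  1.35  0.24  1.31  0.03]
tool shift units [ 2.84  -0.295 -0.736] yaw units(x) -7.022 level rot units [ 0.    -0.011  0.089]
```

View pics/c4.png

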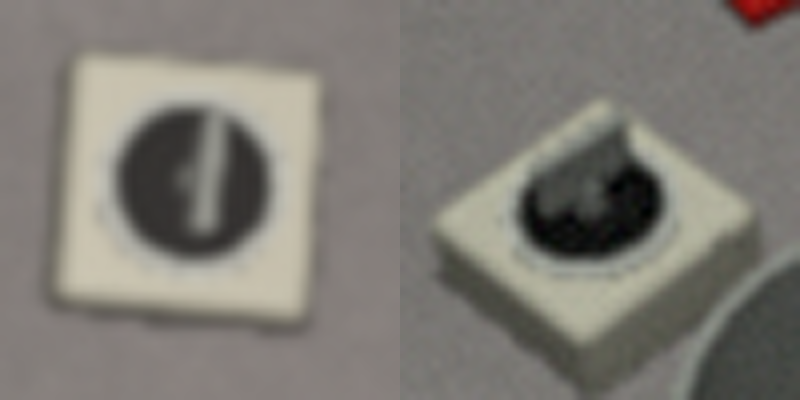

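```bash
python3 -c "
from h import *
f=lambda x,y:ray('top',340+(x+.5)/8-.5,189+(y+.5)/8-.5,.08)[:2]
a,b=f(203,228),f(215,112);print(a,b,np.degrees(np.arctan2(*(b-a)[::-1])),np.linalg.norm(a-b))
# PCA on bright wing pixels, before/after
for fn in('top0','t2'):
    im=cv2.imread(f'pics/{fn}.png').astype(int).min(2)
    c=proj('top',[.507,-.3255,.08]); yy,xx=np.mgrid[:420,:560]
    m=(np.hypot(xx-c[0],yy-c[1])<7.5)&(im>70)
    P=np.array([ray('top',u,v,.08)[:2] for u,v in zip(xx[m],yy[m])]); w=im[m]-60.
    mu=(P*w[:,None]).sum(0)/w.sum(); C=np.cov(P.T,aweights=w); e,V=np.linalg.eigh(C); print(fn,m.sum(),mu,np.degrees(np.arctan2(V[1,1],V[0,1])),np.sqrt(e))
"
```

```text
[ 0.48755449 -0.32238891] [ 0.5272977  -0.32797841] -8.005600580342277 0.04013433276543659
top0 69 [ 0.50876624 -0.32808384] 136.7743302517491 [0.00491148 0.01216219]
t2 88 [ 0.50836773 -0.32752165] 158.90609450669285 [0.00630195 0.01160862]
```

Emit:
arm_command(delta_pos=[[0,-0.3,-0.73],[0.4,0,0],[0.4,0,0],[0.4,0,0],[0.4,0,0],[0.4,0,0],[0.4,0,0],[0,0,0],[0,0,0]], rotation=[[0,0,0.09],[-1,0,0],[-1,0,0],[-1,0,0],[-1,0,0],[-1,0,0],[-1,0,0],[-1,0,0],[-0.5,0,0]])

```text
clock: 15.1
position: [0.5836, 0.2791, 0.2598]
tool_rot: [-2.848, 1.57, -2.941]
force: [0.1, 0.1, -0.9]
grip_width: 0.0855
```

```bash
python3 -c "
from h import *
plan(.584,.279,.25,83.4)"
```

```text
t 15.10 pos [0.5836 0.2791 0.2598] yaw 84.71 tilt [-9.e-04 -2.e-04 -1.e+00] w 0.0855 F [ 0.08  0.1  -0.87] M [-0.003  0.01  -0.049] q [-0.14  0.61 -0.63  1.5   0.37  1.16  0.65]
tool shift units [ 0.328 -0.003  0.013] yaw units(x) 0.218 level rot units [ 0.    -0.009  0.003]
```

Emit:
arm_command(delta_pos=[[0.7,0,0],[0.7,0,0],[0.7,0,0],[0.7,0,0],[0.5,0,0],[0.25,0,0],[0,0,0]], rotation=[[0.2,0,0],[0,0,0],[0,0,0],[0,0,0],[0,0,0],[0,0,0],[0,0,0]])

```text
clock: 15.8
position: [0.5841, 0.2783, 0.1493]
tool_rot: [-1.671, 1.569, -1.819]
force: [0.5, -0.1, 0.3]
grip_width: 0.0854
```

```bash
python3 -c "
from h import *
plan(.584,.279,.153,83.4)"
```

```text
t 15.80 pos [0.5841 0.2783 0.1493] yaw 81.50 tilt [-4.0e-04 -1.7e-03 -1.0e+00] w 0.0854 F [ 0.47 -0.07  0.3 ] M [ 0.001  0.023 -0.033] q [-0.18  0.72 -0.57  1.6   0.45  0.96  0.53]
tool shift units [-0.124  0.022 -0.006] yaw units(x) -0.316 level rot units [ 0.    -0.002  0.016]
```

Emit:
arm_command(delta_pos=[[-0.17,0.02,0],[0,0,0]], rotation=[[-0.32,0,0.02],[0,0,0]])

```text
clock: 16.0
position: [0.5846, 0.2794, 0.1556]
tool_rot: [0.96, 1.57, 0.844]
force: [-0.7, 0.8, 0.1]
grip_width: 0.0852
```

Emit:
arm_command(delta_pos=[[0,0,0],[0,0,0],[0,0,0],[0,0,0],[0,0,0],[0,0,0],[0,0,0]], rotation=[[0,0,0],[0,0,0],[0,0,0],[0,0,0],[0,0,0],[0,0,0],[0,0,0]], gripper=1, grip_force=60)

```text
clock: 16.7
position: [0.5854, 0.2797, 0.1573]
tool_rot: [0.651, 1.567, 0.529]
force: [-0.7, 0.0, 1.4]
grip_width: 0.025
```

```bash
python3 -c "
from h import *
plan(.584-.0155,.279-.1335,.153,83.4)
save('top','t3.png')"
```

```text
t 16.70 pos [0.5854 0.2797 0.1573] yaw 83.06 tilt [ 0.0033  0.0019 -1.    ] w 0.0250 F [-0.73  0.02  1.38] M [ 0.026 -0.007  0.035] q [-0.17  0.71 -0.58  1.59  0.45  0.97  0.56]
tool shift units [ 0.134 -4.509 -0.017] yaw units(x) -0.057 level rot units [ 0.     0.029 -0.022]
```

Emit:
arm_command(delta_pos=[[0.04,-0.1,0],[0.04,-0.2,0],[0.04,-0.3,0],[0.04,-0.3,0],[0.04,-0.3,0],[0.04,-0.2,0]], rotation=[[0,0,0],[0,0,0],[0,0,0],[0,0,0],[0,0,0],[0,0,0]])

```text
clock: 17.35
position: [0.5824, 0.2511, 0.1572]
tool_rot: [1.065, 1.543, 0.953]
force: [0.7, 9.0, 11.4]
grip_width: 0.0251
```

```bash
python3 -c "
from h import *
plan(.5698,.1455,.157,83.2)"
```

```text
t 17.35 pos [0.5824 0.2511 0.1572] yaw 83.56 tilt [ 0.0162  0.0228 -0.9996] w 0.0251 F [ 0.7   8.99 11.43] M [ 0.308  0.292 -0.136] q [-0.11  0.68 -0.59  1.65  0.44  0.92  0.6 ]
tool shift units [-0.081 -3.542 -0.021] yaw units(x) 0.06 level rot units [ 0.     0.129 -0.234]
```

Emit:
arm_command(delta_pos=[[0.02,-0.25,0],[0.02,-0.3,0],[0.02,-0.3,0],[0.02,-0.3,0],[0.02,-0.3,0],[0.02,-0.3,0],[0.02,-0.2,0]], rotation=[[0,0.06,-0.12],[0,0.03,-0.06],[0,0,-0.04],[0,0,-0.04],[0,0,-0.04],[0,0,-0.04],[0,0,-0.04]])

```text
clock: 18.05
position: [0.5776, 0.2018, 0.1571]
tool_rot: [0.197, 1.559, 0.09]
force: [0.4, 3.4, 1.9]
grip_width: 0.0252
```

```bash
python3 -c "
from h import *
plan(.5698,.1455,.157,83.2)
im=save('top','t4.png');im2=save('scene','s4.png')
z=lambda im,x,y,w,h:cv2.resize(im[y:y+h,x:x+w],None,fx=400/w,fy=400/w,interpolation=cv2.INTER_CUBIC)
cv2.imwrite('pics/c5.png',np.hstack([z(im,190,110,140,140),z(im2,210,190,140,140)]))"
```

```text
t 18.05 pos [0.5776 0.2018 0.1571] yaw 83.86 tilt [ 0.0121  0.0011 -0.9999] w 0.0252 F [0.38 3.4  1.95] M [ 1.565  0.21  -0.121] q [-0.04  0.66 -0.59  1.7   0.45  0.91  0.65]
tool shift units [-0.003 -1.894 -0.059] yaw units(x) 0.111 level rot units [ 0.     0.114 -0.023]
```

View pics/c5.png

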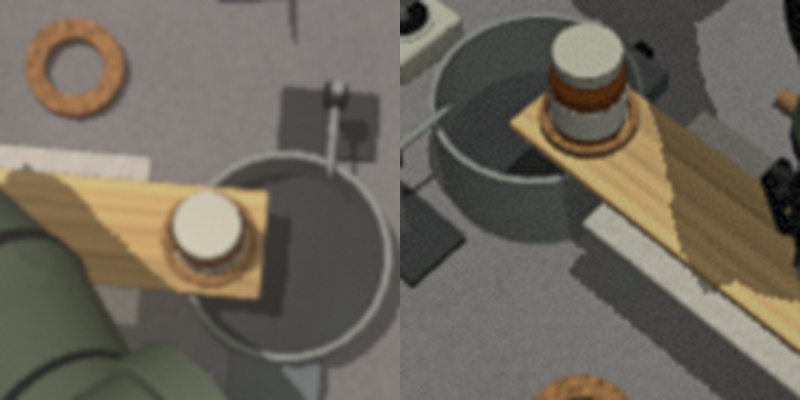

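```bash
cat > m.py <<'E'
from h import *
def rem(c1,c2,pt):
    F1,F2=ray('top',*c1,.132)[:2],ray('top',*c2,.132)[:2]; P=ray('top',*pt,.126)[:2]
    for a in(83.4,84.0):
        d=np.array([np.cos(np.radians(a)),np.sin(np.radians(a))]); print(a,'remaining',((F1+F2)/2-P)@d)
    print(F1,F2,np.linalg.norm(F1-F2),P,'normal yaw',np.degrees(np.arctan2(*(F1-F2)[::-1]))+90)
E
python3 -c "
from m import *
f=lambda x,y:(190+(x+.5)*.35-.5,110+(y+.5)*.35-.5)
rem(f(267,191),f(260,299),f(331,175))"
```

```text
83.4 remaining 0.05639082486240463
84.0 remaining 0.05714389810167134
[ 0.59460049 -0.10075901] [ 0.4941258  -0.09222624] 0.10083636513778761 [ 0.60961297 -0.16080932] normal yaw 85.14582960557073
```

Emit:
arm_command(delta_pos=[[0.03,-0.2,-0.01],[0.03,-0.25,0],[0.03,-0.25,0],[0.03,-0.25,0],[0.03,-0.2,0],[0.03,-0.1,0]], rotation=[[0,0.06,-0.05],[0,0.03,-0.04],[0,0,-0.04],[0,0,-0.04],[0,0,-0.04],[0,0,-0.04]])

```text
clock: 18.75
position: [0.5765, 0.1754, 0.1571]
tool_rot: [-0.266, 1.558, -0.369]
force: [-1.1, 8.8, 7.5]
grip_width: 0.025
```

```bash
python3 -c "
from h import *
plan(.5698,.1455,.157,83.2)"
```

```text
t 18.75 pos [0.5765 0.1754 0.1571] yaw 84.13 tilt [ 0.0123 -0.0048 -0.9999] w 0.0250 F [-1.11  8.8   7.5 ] M [ 3.1    0.395 -0.15 ] q [-0.    0.64 -0.59  1.73  0.45  0.9   0.69]
tool shift units [ 0.004 -1.016 -0.121] yaw units(x) 0.155 level rot units [0.    0.122 0.033]
```

Emit:
arm_command(delta_pos=[[0.02,-0.2,-0.01],[0.02,-0.2,-0.01],[0.02,-0.2,-0.01],[0.02,-0.2,0],[0.02,-0.1,0]], rotation=[[0,0.02,0.04],[0,0.02,0.03],[0,0,0.03],[0,0,0.02],[0,0,0]])

```text
clock: 19.25
position: [0.5749, 0.1571, 0.1581]
tool_rot: [0.959, 1.543, 0.863]
force: [-1.5, 10.1, 13.4]
grip_width: 0.0252
```

```bash
python3 -c "
from h import *
plan(.5698,.1455,.157,83.2)
im=save('top','t5.png');im2=save('scene','s5.png')
z=lambda im,x,y,w,h:cv2.resize(im[y:y+h,x:x+w],None,fx=400/w,fy=400/w,interpolation=cv2.INTER_CUBIC)
cv2.imwrite('pics/c6.png',np.hstack([z(im,240,130,80,100),z(im2,200,190,120,150)]))"
```

```text
t 19.25 pos [0.5749 0.1571 0.1581] yaw 84.47 tilt [ 0.0183  0.0213 -0.9996] w 0.0252 F [-1.5  10.13 13.4 ] M [ 1.003  0.797 -0.401] q [ 0.06  0.63 -0.6   1.75  0.44  0.87  0.74]
tool shift units [ 0.027 -0.401 -0.132] yaw units(x) 0.211 level rot units [ 0.     0.154 -0.219]
```

View pics/c6.png

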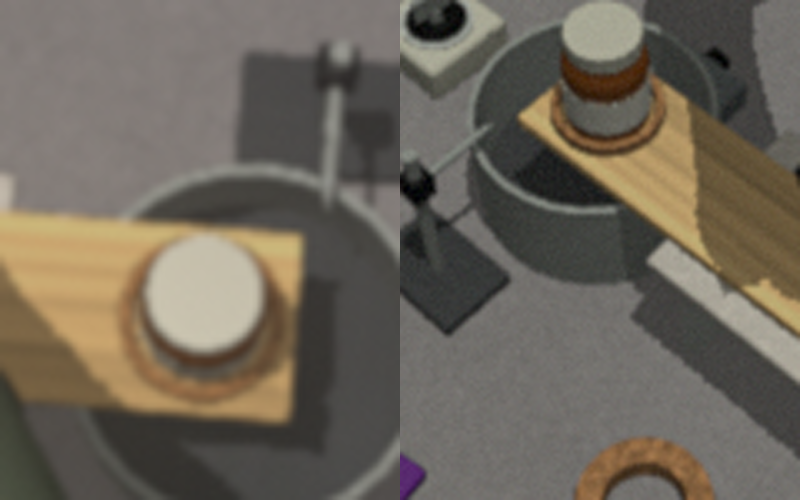

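```bash
python3 -c "
from m import *
f=lambda x,y:(240+(x+.5)/5-.5,130+(y+.5)/5-.5)
rem(f(303,233),f(289,423),f(331,207))"
```

```text
83.4 remaining 0.012820595983756598
84.0 remaining 0.013523749819430735
[ 0.59459582 -0.14598123] [ 0.49360559 -0.13616901] 0.10146579453870007 [ 0.6093963  -0.16153621] normal yaw 84.4505581842947
```

Emit:
arm_command(delta_pos=[[0.03,-0.08,0],[0.03,-0.1,0],[0.03,-0.1,0],[0.03,-0.08,0]], rotation=[[0.03,0.04,-0.1],[0.03,0.04,-0.1],[0.03,0.03,-0.05],[0,0.02,-0.03]])

```text
clock: 19.75
position: [0.5749, 0.152, 0.157]
tool_rot: [0.24, 1.564, 0.136]
force: [-3.9, 11.1, 15.6]
grip_width: 0.0252
```

```bash
python3 -c "
from h import *
plan(.5698,.1455,.157,83.2)"
```

```text
t 19.75 pos [0.5749 0.152  0.157 ] yaw 84.06 tilt [ 6.5e-03  9.0e-04 -1.0e+00] w 0.0252 F [-3.86 11.1  15.63] M [ 3.174  0.486 -0.151] q [ 0.05  0.64 -0.59  1.75  0.44  0.89  0.73]
tool shift units [-0.    -0.231 -0.147] yaw units(x) 0.143 level rot units [ 0.     0.061 -0.015]
```

Emit:
arm_command(delta_pos=[[0,-0.1,-0.02],[0.01,-0.14,-0.02],[0.01,-0.12,-0.02],[0.01,-0.02,0]], rotation=[[0,0.02,0],[0,0.02,0],[0,0.02,0],[0,0,0]])

```text
clock: 20.15
position: [0.5728, 0.1428, 0.1571]
tool_rot: [1.127, 1.564, 1.026]
force: [-1.3, 5.1, 6.1]
grip_width: 0.0247
```

```bash
python3 -c "
from h import *
plan(.5698,.1455,.157,83.2)
ims=[optics.grab_frame('top').astype(float) for _ in range(4)]
im=np.mean(ims,0)[:,:,::-1].astype(np.uint8);cv2.imwrite('pics/t6.png',im);im2=save('scene','s6.png')
a=cv2.resize(im[160:222,270:320],None,fx=8,fy=8,interpolation=cv2.INTER_CUBIC)
b=cv2.resize(im2[190:314,200:300],None,fx=4,fy=4,interpolation=cv2.INTER_CUBIC)
cv2.imwrite('pics/c7.png',np.hstack([a,b]))
plan(.5698,.1455,.157,83.2)"
```

```text
t 20.15 pos [0.5728 0.1428 0.1571] yaw 84.21 tilt [ 0.0034  0.0056 -1.    ] w 0.0247 F [-1.35  5.07  6.09] M [ 1.018 -0.075  0.062] q [ 0.07  0.63 -0.6   1.76  0.44  0.89  0.75]
tool shift units [ 0.003  0.081 -0.108] yaw units(x) 0.168 level rot units [ 0.     0.027 -0.056]
t 20.40 pos [0.5728 0.1427 0.157 ] yaw 84.20 tilt [ 0.0033  0.0052 -1.    ] w 0.0248 F [-0.07  4.41  5.15] M [ 0.832 -0.264  0.129] q [ 0.07  0.63 -0.6   1.75  0.44  0.89  0.75]
tool shift units [ 0.002  0.082 -0.108] yaw units(x) 0.167 level rot units [ 0.     0.026 -0.053]
```

View pics/c7.png

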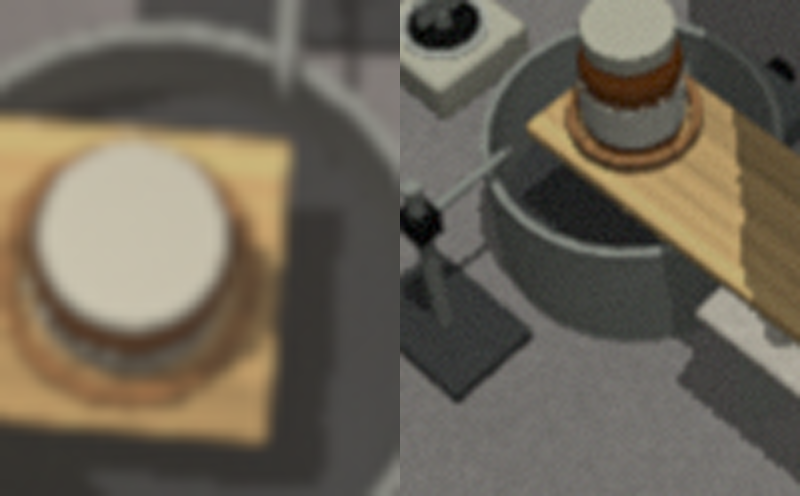

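```bash
cat >> m.py <<'E'
def fine(fn):
    im=cv2.imread(fn).astype(float); rb=im[:,:,2]-im[:,:,0]
    pts=[]
    for v in range(181,213):
        r=rb[v,295:316]; h=(r[:4].mean()*0+rb[v,298:302].mean()+r[-4:].mean())/2
        k=[i for i in range(6,20) if r[i]>=h>r[i+1]]
        if k: i=k[-1]; pts.append(ray('top',295+i+(r[i]-h)/(r[i]-r[i+1]),v,.132)[:2])
    pts=np.array(pts); A=np.polyfit(pts[:,0],pts[:,1],1); res=pts[:,1]-np.polyval(A,pts[:,0])
    pts=pts[abs(res)<.0015]; A=np.polyfit(pts[:,0],pts[:,1],1)
    g=im.min(2); q=[]
    for v in range(160,170):
        w=np.clip(g[v,299:313]-np.median(g[v,299:313])-8,0,None); q.append(ray('top',299+(w*np.arange(14)).sum()/w.sum(),v,.126)[:2])
    q=np.array(q); B=np.polyfit(q[:,0],q[:,1],1); xt=.609
    print(len(pts),'edge slope deg',np.degrees(np.arctan(A[0])),'pointer slope',np.degrees(np.arctan(B[0])),'pointer y at tip',np.polyval(B,xt),q[-1],'edge y at x=tip',np.polyval(A,xt),'remaining(mm)',1e3*(np.polyval(A,xt)-np.polyval(B,xt)))
E
python3 -c "
from m import *
f=lambda x,y:(270+(x+.5)/8-.5,160+(y+.5)/8-.5)
rem(f(292,137),f(268,442),f(285,95))
fine('pics/t6.png')"
```

```text
83.4 remaining -0.003958703899728818
84.0 remaining -0.0032685580187871207
[ 0.5929876  -0.16146789] [ 0.4917004  -0.15100372] 0.10182629802834517 [ 0.60824692 -0.15987592] normal yaw 84.1015872890839
30 edge slope deg -5.974766931767886 pointer slope 16.643250412180496 pointer y at tip -0.16591300626808325 [ 0.61460189 -0.17177551] edge y at x=tip -0.16363526888839713 remaining(mm) 2.277737379686118
```

```bash
python3 -c "
from m import *
im=cv2.imread('pics/t6.png').astype(float); g=im.min(2)
P=[]
for v in range(148,174):
    r=g[v,300:313]; b=np.interp(np.arange(13),[2,9],[r[1:3].mean(),r[9:11].mean()]); w=np.clip(r-b,0,None); w[:3]=0;w[9:]=0
    if w.sum()>0: c=300+(w*np.arange(13)).sum()/w.sum(); P.append((v,c,r.max())); print(v,round(c,2),r.astype(int),ray('top',c,v,.126)[:2].round(4))
s=lambda x,y,z:ray('scene',200+(x-400+.5)/4-.5,190+(y+.5)/4-.5,z)[:2]
print('scene tip',s(511,149,.126),'corner',s(527,125,.132))
"
```

```text
148 306.57 [ 72  71  69  64  62  81 109 109  81  57  57  64  70] [ 0.6717 -0.1652]
149 306.52 [ 72  72  72  69  71  92 120 120  92  68  67  69  71] [ 0.669 -0.165]
150 306.43 [ 72  72  72  70  73  96 123 120  92  73  70  70  70] [ 0.6663 -0.1647]
151 306.35 [ 73  73  72  70  75 100 125 119  90  70  66  67  67] [ 0.6636 -0.1644]
152 306.27 [ 73  73  72  70  76 104 127 118  85  62  57  57  58] [ 0.6609 -0.1641]
153 306.17 [ 73  73  72  70  80 110 130 117  81  56  52  52  52] [ 0.6582 -0.1638]
154 306.05 [ 73  73  71  70  86 118 133 117  80  55  51  52  51] [ 0.6554 -0.1634]
155 306.0 [ 72  73  72  72  89 120 134 117  82  59  53  51  51] [ 0.6527 -0.1632]
156 306.03 [ 72  72  72  73  87 116 132 116  86  65  56  52  51] [ 0.65   -0.1632]
157 306.06 [ 73  73  72  72  83 111 126 110  84  69  58  53  52] [ 0.6473 -0.1632]
158 306.0 [ 73  73  72  72  83 110 123 105  82  70  63  57  54] [ 0.6446 -0.163 ]
159 305.79 [ 73  73  72  73  89 116 123 103  79  72  68  64  56] [ 0.6419 -0.1623]
160 305.63 [ 73  72  72  74  94 120 124 100  78  72  72  67  58] [ 0.6392 -0.1618]
161 305.53 [ 72  72  72  
[... 336 characters left out ...]
15 133 121  90  69  63  64  62  58] [ 0.6256 -0.1611]
166 305.03 [105 116 126 123 125 134 120  99  87  83  82  82  77] [ 0.6229 -0.1598]
167 304.57 [ 74  86  98 105 117 128 113 102 107 110 109 108 101] [ 0.6203 -0.1585]
168 304.78 [ 61  64  70  79 102 120 106 102 121 128 126 122 110] [ 0.6176 -0.159 ]
169 304.68 [ 60  61  62  67  90 109  95  93 118 133 134 128 113] [ 0.6149 -0.1587]
170 305.0 [ 61  61  62  63  79  94  82  75  95 118 133 134 122] [ 0.6121 -0.1595]
171 305.0 [ 62  62  62  62  71  81  73  64  71  90 114 131 131] [ 0.6094 -0.1594]
172 305.0 [ 65  64  63  62  65  70  66  62  63  69  86 107 124] [ 0.6067 -0.1593]
scene tip [ 0.61010609 -0.15803165] corner [ 0.59253475 -0.15899057]
```

Emit:
arm_command(delta_pos=[[0.01,0.06,0],[0.01,0.06,0],[0.01,0.02,0]], rotation=[[0,0,-0.02],[0,0,0],[0,0,0]])

```text
clock: 20.7
position: [0.5731, 0.143, 0.1571]
tool_rot: [-0.582, 1.568, -0.686]
force: [-3.7, 2.7, 8.1]
grip_width: 0.0248
```

```bash
python3 -c "
from m import *
plan(.5732,.1463,.157,84.2)
"
```

```text
t 20.70 pos [0.5731 0.143  0.1571] yaw 84.02 tilt [ 0.0023 -0.0019 -1.    ] w 0.0248 F [-3.73  2.74  8.06] M [1.731 0.304 0.101] q [ 0.06  0.63 -0.59  1.75  0.44  0.89  0.74]
tool shift units [ 0.002  0.11  -0.007] yaw units(x) -0.03 level rot units [0.    0.024 0.016]
```

Emit:
arm_command(delta_pos=[[0,0.15,0],[0,0.15,0],[0.01,0.05,0]], rotation=[[0,0,0],[0,0,0],[0,0,0]])

```text
clock: 21.0
position: [0.5742, 0.1484, 0.157]
tool_rot: [-1.333, 1.563, -1.443]
force: [-8.1, -3.0, 17.9]
grip_width: 0.0247
```

```bash
python3 -c "
from m import *
plan(.5732,.1463,.157,84.2)
"
```

```text
t 21.00 pos [0.5742 0.1484 0.157 ] yaw 83.73 tilt [ 0.001  -0.0077 -1.    ] w 0.0247 F [-8.1  -3.01 17.88] M [ 0.685  1.28  -0.023] q [ 0.05  0.64 -0.59  1.74  0.44  0.9   0.73]
tool shift units [ 0.001 -0.075 -0.025] yaw units(x) -0.079 level rot units [0.    0.017 0.072]
```

```bash
cat > chk.py <<'E'
import sys
from m import *
n=sys.argv[1]
im=np.mean([optics.grab_frame('top').astype(float) for _ in range(3)],0)[:,:,::-1].astype(np.uint8);cv2.imwrite(f'pics/t{n}.png',im)
a=np.mean([optics.grab_frame('scene').astype(float) for _ in range(3)],0)[:,:,::-1].astype(np.uint8);cv2.imwrite(f'pics/s{n}.png',a)
# front edge by 50% crossing of R-B, both views; ref pics t6/s6
def edge(fn):
    b=cv2.imread(fn).astype(float); rb=b[:,:,2]-b[:,:,0]; P=[]
    for v in range(184,212):
        r=rb[v,296:318]; h=(r[3:7].mean()+r[-4:].mean())/2
        k=[i for i in range(5,21) if r[i]>=h>r[i+1]]
        if k: i=k[-1]; P.append(ray('top',296+i+(r[i]-h)/(r[i]-r[i+1]),v,.132)[:2])
    P=np.array(P)
    for _ in range(3):
        A=np.polyfit(P[:,0],P[:,1],1); e=P[:,1]-np.polyval(A,P[:,0]); P=P[abs(e)<max(.001,1.5*e.std())]
    return np.polyval(A,.55),np.degrees(np.arctan(A[0])),len(P)
for k in('6',n):
    e=edge(f'pics/t{k}.png'); print(k,e,'edge y at x=.61:',e[0]+.06*np.tan(np.radians(-5.9)))
plan(.5732,.1463,.157,84.2)
E
python3 chk.py 7
```

```text
6 (np.float64(-0.15756852519515405), np.float64(-6.4962639507470135), 23) edge y at x=.61: -0.1637689220384137
7 (np.float64(-0.1518333946890741), np.float64(-5.485196801998858), 28) edge y at x=.61: -0.15803379153233377
t 21.30 pos [0.5742 0.1484 0.157 ] yaw 83.73 tilt [ 0.0012 -0.0073 -1.    ] w 0.0250 F [-4.69 -4.72 11.14] M [ 0.476  0.684 -0.012] q [ 0.05  0.64 -0.59  1.74  0.44  0.9   0.73]
tool shift units [ 0.001 -0.075 -0.024] yaw units(x) -0.078 level rot units [0.    0.019 0.068]
```

Emit:
arm_command(delta_pos=[[0,-0.1,0.0],[0,-0.12,0],[0.01,-0.02,0]], rotation=[[0,0,0.05],[0,0,0.02],[0,0,0]])

```text
clock: 21.6
position: [0.5735, 0.1408, 0.157]
tool_rot: [0.602, 1.568, 0.492]
force: [-2.4, 6.4, 9.4]
grip_width: 0.0249
```

```bash
python3 chk.py 8; python3 -c "
from m import *
a=cv2.imread('pics/t8.png');b=cv2.imread('pics/s8.png')
z=lambda im,x,y:cv2.resize(im[y:y+40,x:x+40],(400,400),interpolation=cv2.INTER_CUBIC)
cv2.imwrite('pics/c8.png',np.hstack([z(a,280,155),z(b,210,205)]))"
```

```text
6 (np.float64(-0.15756852519515405), np.float64(-6.4962639507470135), 23) edge y at x=.61: -0.1637689220384137
8 (np.float64(-0.15964122784966805), np.float64(-7.020043201571671), 23) edge y at x=.61: -0.1658416246929277
t 21.90 pos [0.5735 0.1409 0.157 ] yaw 83.74 tilt [ 2.7e-03  8.0e-04 -1.0e+00] w 0.0251 F [-1.31  3.61  6.77] M [ 0.814 -0.166  0.027] q [ 0.07  0.63 -0.59  1.75  0.44  0.89  0.74]
tool shift units [ 0.     0.179 -0.031] yaw units(x) -0.077 level rot units [ 0.     0.025 -0.011]
```

View pics/c8.png

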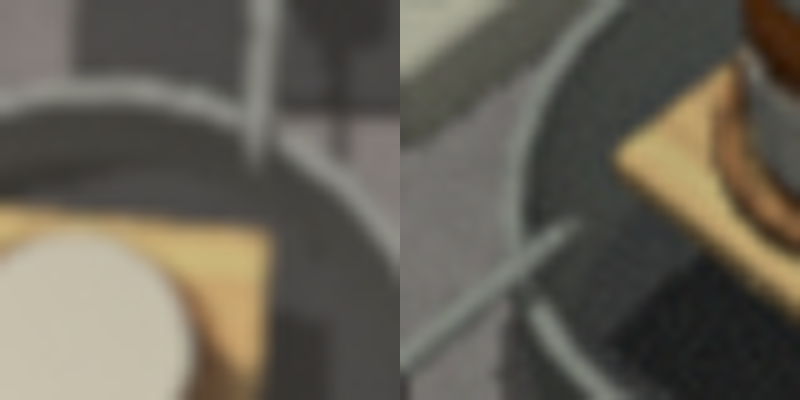

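```bash
python3 -c "
from m import *
t=ray('top',305.35,171.5,.126)[:2]; c=ray('top',280+27.35-.5,155+23.05-.5,.132)[:2]
s=ray('scene',227.05,226.75,.126)[:2]; k=ray('scene',230.8,220.05,.132)[:2]
d=np.array([np.cos(np.radians(84.1)),np.sin(np.radians(84.1))])
print(t,c,(c-t)@d,'scene',s,k,(k-s)@d)
# pointer line in scene, clean part
z=ray('scene',210+.5/10+0-.5,205+36.0-.5,.126)[:2]; print('pointer back pt',z,np.degrees(np.arctan2(*(z-s)[::-1])))
"
```

```text
[ 0.60806984 -0.16030416] [ 0.59063483 -0.16349316] -0.004964296452941311 scene [ 0.61029627 -0.15896626] [ 0.59137262 -0.16194746] -0.00491061909910364
pointer back pt [ 0.66855782 -0.16569045] -6.583601019863806
```

Emit:
arm_command(delta_pos=[[0,0.12,0],[0,0.12,0],[0,0,0]], rotation=[[0,0,0.02],[0,0,0.02],[0,0,0.02]])

```text
clock: 22.2
position: [0.5744, 0.1436, 0.1571]
tool_rot: [0.681, 1.568, 0.569]
force: [0.1, 5.6, 4.9]
grip_width: 0.025
```

```bash
python3 chk.py 9
```

```text
6 (np.float64(-0.15756852519515405), np.float64(-6.4962639507470135), 23) edge y at x=.61: -0.1637689220384137
9 (np.float64(-0.15666453158824037), np.float64(-6.736205430350819), 25) edge y at x=.61: -0.16286492843150002
t 22.50 pos [0.5744 0.1434 0.157 ] yaw 83.54 tilt [ 0.0024  0.0013 -1.    ] w 0.0252 F [-0.31  0.84  6.03] M [ 0.186 -0.157  0.052] q [ 0.06  0.63 -0.59  1.75  0.44  0.89  0.74]
tool shift units [-0.     0.09  -0.052] yaw units(x) -0.11 level rot units [ 0.     0.021 -0.014]
```

Emit:
arm_command(delta_pos=[[0,0.1,0],[0,0.08,0],[0.01,0,0]], rotation=[[-0.03,0,0.01],[-0.03,0,0],[0,0,0]])

```text
clock: 22.8
position: [0.5749, 0.1448, 0.157]
tool_rot: [-1.173, 1.567, -1.283]
force: [-2.4, 6.7, 10.5]
grip_width: 0.0249
```

```bash
python3 chk.py 10;  python3 -c "
from m import *
a=cv2.imread('pics/t10.png');b=cv2.imread('pics/s10.png')
z=lambda im,x,y:cv2.resize(im[y:y+40,x:x+40],(400,400),interpolation=cv2.INTER_CUBIC)
cv2.imwrite('pics/c9.png',np.hstack([z(a,280,155),z(b,210,205)]))"
```

```text
6 (np.float64(-0.15756852519515405), np.float64(-6.4962639507470135), 23) edge y at x=.61: -0.1637689220384137
10 (np.float64(-0.15514631843283175), np.float64(-6.479422745073952), 26) edge y at x=.61: -0.1613467152760914
t 23.10 pos [0.5749 0.1449 0.157 ] yaw 83.70 tilt [ 0.0011 -0.0031 -1.    ] w 0.0253 F [-3.6  -0.03  9.61] M [ 0.919  0.267 -0.255] q [ 0.06  0.64 -0.59  1.74  0.44  0.9   0.74]
tool shift units [-0.     0.041 -0.062] yaw units(x) -0.084 level rot units [0.    0.014 0.028]
```

Emit:
arm_command(delta_pos=[[0,0.08,0],[0,0.05,0],[0.005,0,0]], rotation=[[0,0,0.02],[0,0,0.01],[0,0,0]])

```text
clock: 23.4
position: [0.5752, 0.1459, 0.157]
tool_rot: [-1.359, 1.567, -1.472]
force: [-1.5, 5.4, 6.7]
grip_width: 0.0251
```

```bash
python3 chk.py 11;  python3 -c "
from m import *
a=cv2.imread('pics/t11.png');b=cv2.imread('pics/s11.png')
z=lambda im,x,y:cv2.resize(im[y:y+40,x:x+40],(400,400),interpolation=cv2.INTER_CUBIC)
cv2.imwrite('pics/c9.png',np.hstack([z(a,280,155),z(b,210,205)]))"
```

```text
6 (np.float64(-0.15756852519515405), np.float64(-6.4962639507470135), 23) edge y at x=.61: -0.1637689220384137
11 (np.float64(-0.15417367079941563), np.float64(-6.321622297526253), 28) edge y at x=.61: -0.16037406764267528
t 23.70 pos [0.5752 0.146  0.157 ] yaw 83.53 tilt [ 4.0e-04 -3.4e-03 -1.0e+00] w 0.0248 F [-3.07  0.9   7.82] M [ 1.08  -0.017 -0.022] q [ 0.05  0.64 -0.59  1.74  0.44  0.9   0.73]
tool shift units [ 0.     0.004 -0.067] yaw units(x) -0.111 level rot units [0.    0.007 0.032]
```

View pics/c9.png

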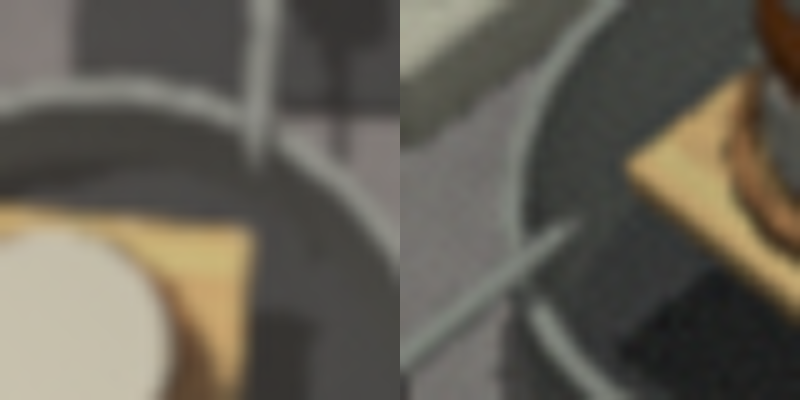

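```bash
python3 -c "
from m import *
t=ray('top',305.35,171.5,.126)[:2]; c=ray('top',280+25.45-.5,155+22.65-.5,.132)[:2]
s=ray('scene',227.05,226.75,.126)[:2]; k=ray('scene',210+22.45-.5,205+16.25-.5,.132)[:2]
d=np.array([np.cos(np.radians(84.0)),np.sin(np.radians(84.0))])
print(t,c,(c-t)@d,'scene',s,k,(k-s)@d)"
```

```text
[ 0.60806984 -0.16030416] [ 0.59180462 -0.15849173] 0.00010232739208622214 scene [ 0.61029627 -0.15896626] [ 0.59135257 -0.15806782] -0.001086637719962892
```

Emit:
arm_command(delta_pos=[[0.01,0,0],[0.01,0,0],[0.01,0,0],[0.01,0,0]], rotation=[[0,0,0.01],[0,0,0],[0,0,0],[0,0,0]])

```text
clock: 24.1
position: [0.5752, 0.1459, 0.157]
tool_rot: [-0.938, 1.568, -1.052]
force: [-2.7, 0.5, 9.7]
grip_width: 0.0249
```

```bash
python3 chk.py 12
```

```text
6 (np.float64(-0.15756852519515405), np.float64(-6.4962639507470135), 23) edge y at x=.61: -0.1637689220384137
12 (np.float64(-0.15423866034633854), np.float64(-6.525354507708591), 27) edge y at x=.61: -0.1604390571895982
t 24.40 pos [0.5752 0.1459 0.157 ] yaw 83.51 tilt [ 0.0012 -0.0022 -1.    ] w 0.0247 F [-2.35  1.24 10.43] M [0.828 0.191 0.049] q [ 0.05  0.64 -0.59  1.74  0.44  0.9   0.73]
tool shift units [-0.001  0.005 -0.067] yaw units(x) -0.115 level rot units [0.    0.013 0.02 ]
```

View pics/s12.png

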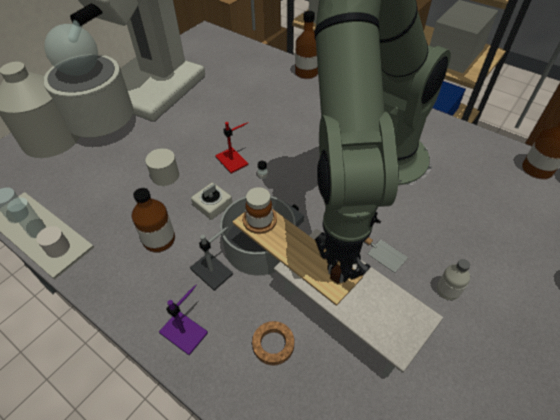

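The overview shows the jar upright in its ring at about (258,210) and the board flat over the bath. The other things on the bench are where they started, so I'm handing in.

```bash
python3 -c "
from h import *
bot.job_done()
plan(.5752,.1459,.157,83.5)"
```

```text
the job is handed in; nothing more can be done
the job is handed in; nothing more can be done
```

I wound the timer to its stop, then slid the board out level with the pointer tip. I handed the job in still gripping the tail block and pressing it down with about 10 N; no verdict is reported.

**Timer:** I turned the key clockwise in one grip, in several part turns, without letting go between them. The wrist moment jumped to about 3 N m at the stop, against about 0.07 to 0.1 N m while turning. The fingers twisted about 15° past the stop. After release the picture showed the wing near −8°. That matches the angle where the moment began to rise, so I take it the key stayed at its stop.

**Board:** I overshot the pointer twice, by about 3 mm and then 5 mm, and moved the board back. My last checks put the front end within about 1 mm of the tip, but they differ a little:

| Check | Front end relative to the tip |
|---|---|
| Top camera, corner | +0.1 mm (just short) |
| Scene camera, corner | −1.1 mm (just past) |
| Edge fit | 0 to 1.5 mm past, depending on the pointer estimate |

One automatic fit of the pointer was spoilt by the bath rim behind it, so I discarded it.

In the last picture the board looks flat, the jar stands in its ring, and the other things are in their places. Total time was about 24 s.

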